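# Unlock and switch on the autosampler's key-interlocked isolator

## Robot

A 7-joint arm with a two-finger parallel gripper is mounted at the origin on the work surface. World frame = base frame: x ahead of the robot, y to its left, z up, the work surface at z = 0. Lengths are in m, angles in rad, forces in N, time in s.
With the tool pointing down it reaches from about 0.425 to 0.8 m from the base axis. Payload 8.3 kg.
Tool frame: the origin (TCP) lies at the very end of the fingers, on their centre line; the grasp point (between the pads) lies 19 mm behind it; z points along the fingers, y is the line along which they close (so a half turn about z gives the same grasp; the last joint's range is limited). The gripper opens to 85 mm and grips with 20 to 120 N. Pads are 22 mm wide; open, the fingers measure 114 mm over their backs; the gripper's body (76 mm by 85 mm) begins 54 mm behind the grasp point. The pads swing forward as they close: fully open they stand 13 mm farther back than shut.
Start: joints at [-1.286, 0.383, 0.016, 1.37, -0.006, 1.388, -0.046], TCP at [0.213, 0.588, 0.231] pointing down, gripper open.
Joint ranges: [-2.95, 2.95], [-0.25, 2.06], [-1.52, 1.56], [0.18, 2.33], [-1.44, 4.58], [0.02, 2.06], [-3.01, 3.01]. Speed limits (rad/s): [2.39, 2.39, 3.01, 3.01, 3.14, 3.14, 3.14].

## Interface

Orientations are given as a rotation vector (axis times angle).
In Python, from rig import env gives the robot as it stands. The module is installed in compiled form; this text tells all that it offers.
- The arm moves only by the shell command python3 -m crank 'ROWS' [FORCE]. ROWS is JSON, a list of rows, each a list of 5 numbers: the finger opening in m, from 0 to 0.0854, then the shift along the world's x, y, z in m, then the turn about the world's z in rad. In form: [[jaw, tx, ty, tz, yaw], ...]. A call has 1 to 20 rows; each row shifts and turns the commanded pose from where the row before left it; what a row does not reach is not made up. A row lasts 1/10 s, in which the tool goes at most 50 mm and 8.59 degrees, less where a joint would pass 70% of its speed; a pose out of reach is approached as far as the arm can. A call is refused whole if a number of a shift passes 0.05 or a number of a turn 0.15, either way. A call with a gripper value outside its range is refused whole. The fingers move at their own pace and stop on an object; FORCE is the grip in N (left out, the last holds). Time passes only in rows, so rows that do not move let the fingers close. It gives the time, the measured TCP pose, the force, the opening and the grip force at its end, in the units of the state.
- env.sense(): the state, without advancing time (a new reading comes with each control period).
- env.snapshot(name): name is "scene" or "top"; returns a dict with "frame" (420x560x3 uint8, red, green, blue), "vfov" (degrees; the focal length in pixels is half the picture's height over the tangent of half this angle, whatever the lens; pixels are square), "cx", "cy" (the principal point, pixels), "eye" and "orientation" of the camera in the world. Camera axes: x right, y up, looking along -z (the intrinsics and any distortion apply to the point x, -y, -z); pixel columns grow to the right and rows downward; lengths in m; the calibration is good to about 2 mm. A picture is of the moment at which its call begins. There is no depth.
- env.sign_off(): hands the job in; it is judged then, once.
The state is a dict: "clock": time; "qpos": joint angles; "qd": joint speeds; "effort": joint torques, N m; "position": TCP position; "tcp_rot": TCP orientation; "wrist_force": force on the tool from outside, world axes, zero at the start; "ft_torque": the same for the moment, N m; "gripper_width": finger opening in m; "gripper_force": force on a finger pad.
Only numpy, scipy, OpenCV 4.12 (cv2) and the standard library are available. Lean on these libraries where they do the work, as an engineer would, in place of code of your own. Each camera call takes 0.05 s, during which the arm holds its last target. There are 200 camera calls.

## Task

Switch the instrument on at its isolator: take the key with the rectangular bow (not the round one) from the key rack, push it fully home in the lock on the isolator box (the lock floats a little sideways in its mount, so find the slot by eye or by feel), turn it clockwise until it clicks into its ON stop, and then throw the lever over to its far ON position. Leave the key fully home in the lock, and do not disturb the round key, the black well plate or the steel fitting.

Things in the scene. Friction and masses are not known exactly. Their poses are not given: they have to be found in the camera images.
- isolator: Grey steel isolator box, 120 mm (its x) by 200 mm (its y) by 70 mm high, fixed to the bench. Origin: centre of its underside; x points away from the robot at yaw 0. On its top are the round lock at about (-15, +50) mm and, 100 mm to the side, the lever, whose pivot is at (+15, -50) mm and 10 mm below the box's top.
- lock_mount (a point): Middle of the lock's mount, 74 mm above the bench, level with the lock barrel's flat face (4 mm above the box's top); fixed to the box, with its axes. The steel barrel (38 mm across) sits in a floating aluminium plate (50 by 78 mm): its centre, which is not tracked, lies anywhere up to 7 mm either side of this point along the box's y. The plate slides with about 5 N of friction.
- barrel (a joint): Turn of the lock barrel (rad): 0 at OFF, growing clockwise seen from above to a firm stop at ON, 1.047; sprung over centre, snaps to either end (about 0.12 N m). The key slot in the middle of its face: 15.6 mm long (along the box's x at OFF) by 7.6 mm wide, with a 1.8 mm lead-in bevel, 27 mm deep.
- lever (a joint): Swing of the lever (rad): 0 at OFF, leaning 0.6 rad from upright towards the box's -x side, growing to 1.2 at ON, leaning 0.6 rad to +x. It is sprung over centre and snaps to either end (about 4 N at the ball). An interlock inside the box blocks it after about 0.1 rad until the barrel is at ON.
- lever_ball (a point): Centre of the 24 mm black ball at the end of the lever, 75 mm from the pivot; the lever's steel stem is 12 mm thick.
- lever_pivot (a point): The lever's pivot, 10 mm below the box's top; the lever swings about the box's y axis.
- rack: Aluminium key rack on the bench, 60 mm (its x) by 150 mm (its y) by 35 mm high, fixed, with two slots 72 mm apart along its y axis; a key stands in each. Origin: centre of its underside.
- key: The steel key to use, standing upright in the rack. Flat rectangular bow 30 mm (its x) by 12 mm (its y) by 34 mm high; below it a flat blade 14 mm (x) by 6 mm (y), 25 mm long, its end stepped down to 11 by 3.6 mm. Origin: centre of the bow's underside (the shoulder that rests on the rack or, when home, on the lock's face); z points up through the bow. Mass about 0.1 kg.
- round_key: A key for another lock, to be left alone: steel, round disc bow 34 mm in diameter and 12 mm thick on a 24 mm foot, round 8 mm shank that does not fit this lock. Origin: underside of the bow.
- well_plate: Black 96-well plate, 127 by 85 by 15 mm, lying loose on the bench, to be left alone. Origin: centre of its underside.
- fitting: Turned steel gas fitting, 52 mm in diameter and 48 mm high, standing loose on the bench, to be left alone. Origin: centre of its underside.
Things that resemble listed ones, but are neither listed nor needed, are in the scene too. What is shaped like the key but blue is not meant.

How it is judged:
By the outcome, as a careful person would: the job done as asked, in the order asked, and still so for the second after the job is handed in, with the robot touching nothing.
It also fails if it takes over 72 s, if anything falls off the work surface, if the arm or the gripper's body presses on something with over 40 N, if the wrist force passes 120 N, or if a joint passes its speed limit or range.

## Working session

There is one attempt and no reset: what is moved stays moved. The work goes in short steps, Python scripts to look and compute and a shell command to move; the robot and the scene stay as the last step left them, time stands still between calls to the robot, and variables do not carry over. Pictures are saved under pics/ and viewed, at most 10 in all, crops included, and the job is handed in when it is done.

```bash
mkdir -p pics
cat > h.py <<'E'
from rig import env
import numpy as np, cv2
from scipy.spatial.transform import Rotation as R
def snap(name,fn=None):
    s=env.snapshot(name)
    if fn: cv2.imwrite('pics/'+fn,s['frame'][:,:,::-1])
    return s
def Rm(s):
    o=np.array(s['orientation'],float)
    return o if o.shape==(3,3) else R.from_rotvec(o).as_matrix() if o.size==3 else R.from_quat(o).as_matrix()
def foc(s): return s['frame'].shape[0]/2/np.tan(np.radians(s['vfov'])/2)
def ray(s,u,v):
    f=foc(s); return np.array(s['eye']),Rm(s)@np.array([(u-s['cx'])/f,-(v-s['cy'])/f,-1])
def onz(s,u,v,z):
    e,d=ray(s,u,v); return e+d*(z-e[2])/d[2]
def proj(s,p):
    c=Rm(s).T@(np.array(p)-s['eye']); f=foc(s); return s['cx']+f*c[0]/-c[2], s['cy']-f*c[1]/-c[2]
E
python3 - <<'E'
from h import *
for n in('scene','top'):
    s=snap(n,n+'0.png'); print({k:v for k,v in s.items() if k!='frame'})
print(env.sense())
E
```

```text
{'vfov': 47.28092345925958, 'cx': 288.9530162460228, 'cy': 207.71518668308158, 'eye': array([1.05532224, 0.48765407, 0.65505162]), 'orientation': array([0.43322219, 1.01015582, 2.11536425])}
{'vfov': 47.42678175261236, 'cx': 274.8357346701737, 'cy': 201.4538495158174, 'eye': array([0.4134381 , 0.01769616, 0.91256727]), 'orientation': array([ 0.15489205, -0.14919634, -1.58717108])}
{'clock': 0.1, 'qpos': array([-1.28590986,  0.38415674,  0.01638578,  1.37105412, -0.00629793,
        1.38817326, -0.04647134]), 'qd': array([-0.00209254, -0.00091928, -0.00045916, -0.00335993,  0.00180547,
        0.00174287, -0.00019296]), 'effort': array([ 3.69961577e-03, -6.29135728e+01,  8.47563576e-01, -3.72757351e+01,
        1.66680099e-02,  1.04594644e-02,  2.82469685e-06]), 'position': array([0.21282958, 0.58717154, 0.23037498]), 'tcp_rot': array([-5.43377948e-01, -3.09396728e+00,  2.70278495e-03]), 'wrist_force': array([ 0.55035961, -0.10026322,  0.78919443]), 'ft_torque': array([-0.05401838,  0.00528468, -0.00711262]), 'gripper_force': 0.0, 'gripper_width': 0.08570928774894172}
```

View pics/scene0.png

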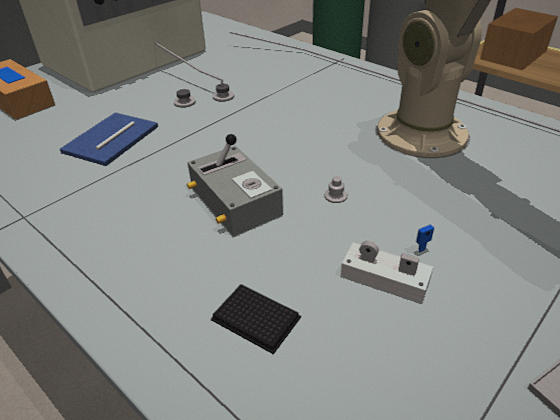

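View pics/top0.png

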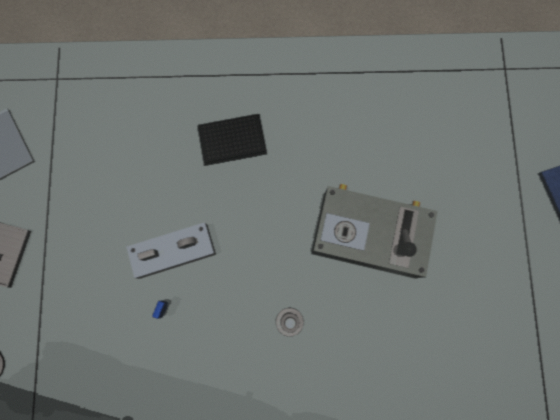

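The scene view shows the round key at about (369,250) and the rectangular one at about (408,263). In the top view they are at (187,241) and (148,254). The isolator is centred near (375,232) in the top view, with its lock at (345,232). I'll measure these next.

```bash
cat > m.py <<'E'
from h import *
T=snap('top');S=snap('scene')
def rect(s,lo,hi,box,z,val):
    im=cv2.cvtColor(s['frame'],cv2.COLOR_RGB2HSV); x0,y0,x1,y1=box
    m=cv2.inRange(im,np.array(lo),np.array(hi)); k=np.zeros_like(m);k[y0:y1,x0:x1]=m[y0:y1,x0:x1]
    c=max(cv2.findContours(k,0,1)[0],key=cv2.contourArea)
    P=np.array([onz(s,*p[0],z)[:2] for p in c]); r=cv2.minAreaRect((P*1000).astype(np.float32)); print(val,r); return r
g=T['frame']
print(g[255,175],g[254,148],g[250,100],g[232,345],g[260,380],g[230,325],g[200,370])
for n,p in (('rect?',((148,254),(408,263))),('round?',((187,241),(369,250)))):
    print(n,onz(T,*p[0],.055),onz(S,*p[1],.055))
a=cv2.resize(T['frame'][215:285,115:225],None,fx=7,fy=7,interpolation=2)[:,:,::-1]
b=cv2.resize(T['frame'][180:285,305:445],None,fx=5.5,fy=5.5,interpolation=2)[:,:,::-1]
cv2.imwrite('pics/a.png',a[:600,:800]);cv2.imwrite('pics/b.png',b[:600,:800])
E
python3 m.py
```

```text
[133 140 147] [129 127 125] [116 122 120] [38 38 38] [104 107 101] [130 136 143] [ 99 102  97]
rect? [0.49027507 0.24827953 0.055     ] [0.49216261 0.24614244 0.055     ]
round? [0.5121169  0.17866311 0.055     ] [0.50993308 0.17744025 0.055     ]
```

View pics/a.png

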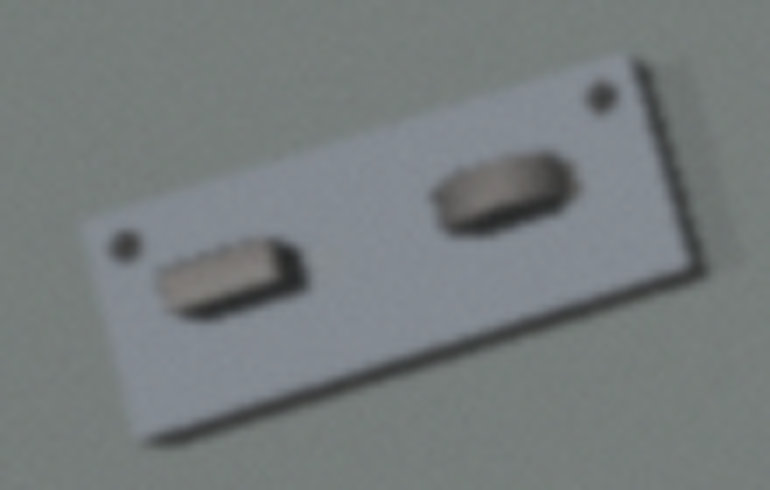

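View pics/b.png

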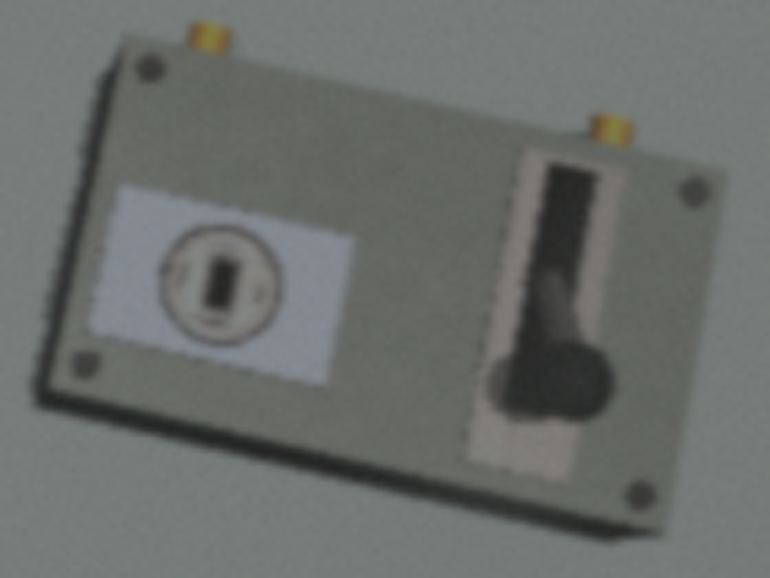

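The first crop shows the rack top corners and the bow's top face centred at about (220,277) in the crop, with its long side along the rack. The second shows the box top corners and the dark slot at (221,284) in the crop.

```bash
cat > m2.py <<'E'
from h import *
T=snap('top')
def A(x,y): return 115+(x+.5)/7-.5,215+(y+.5)/7-.5
def B(x,y): return 305+(x+.5)/5.5-.5,180+(y+.5)/5.5-.5
def rp(n,pts,f,z):
    P=np.array([onz(T,*f(*p),z)[:2] for p in pts]); e=np.roll(P,-1,0)-P
    print(n,'c',P.mean(0).round(4),'len',np.linalg.norm(e,axis=1).round(4),'ang',np.degrees(np.arctan2(e[:,1],e[:,0])).round(1)); return P
rp('rack',[(85,222),(630,52),(695,270),(145,440)],A,.035)
rp('bow',[(156,272),(268,240),(282,285),(172,312)],A,.069)
rp('holes',[(125,245),(600,97)],A,.035)
rp('box',[(125,38),(728,172),(662,532),(50,390)],B,.07)
rp('plate',[(122,185),(356,235),(328,385),(88,332)],B,.073)
rp('screws',[(150,68),(694,191),(640,494),(86,364)],B,.07)
print('slot',onz(T,*B(221,284),.074),'ball',onz(T,*B(565,382),.122))
# barrel circle, slot dark in both
S=snap('scene'); 
def crop(fr,x0,y0,x1,y1,k): return cv2.resize(fr[y0:y1,x0:x1],None,fx=k,fy=k,interpolation=2)[:,:,::-1]
a=crop(S['frame'],335,220,445,305,7);b=crop(S['frame'],225,160,295,200,7)
cv2.imwrite('pics/c.png',np.vstack([a[:,:770],]))
E
python3 m2.py
```

```text
rack c [0.4993 0.213 ] len [0.1491 0.0606 0.1484 0.0597] ang [ -73.6 -163.3  106.    17.3]
bow c [0.4888 0.2482] len [0.029  0.012  0.0282 0.011 ] ang [ -75.1 -161.4  102.6   23.3]
holes c [0.519  0.2203] len [0.1296 0.1296] ang [-73.7 106.3]
box c [ 0.5217 -0.1583] len [0.1998 0.119  0.1979 0.1184] ang [-104.2  165.    75.7  -14.1]
plate c [ 0.5213 -0.1041] len [0.0768 0.0495 0.078  0.0492] ang [-103.6  166.2   76.2  -15.2]
screws c [ 0.5226 -0.1588] len [0.18   0.1001 0.1797 0.0996] ang [-104.4  165.4   75.5  -14.4]
slot [ 0.521136   -0.10323976  0.074     ] ball [ 0.48313057 -0.1979595   0.122     ]
```

View pics/c.png

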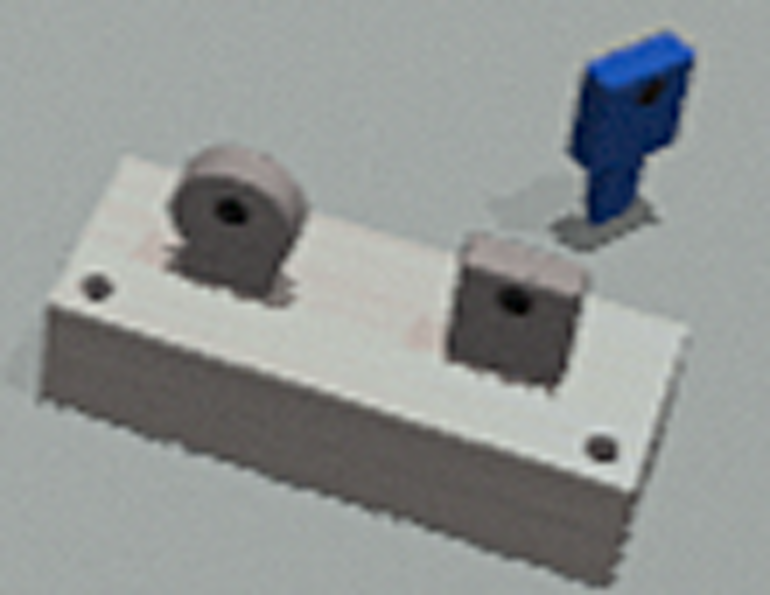

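The rack and box sizes agree with the given ones to about 1 mm. The rectangular key is at (0.489, 0.248) with its long axis at 106.3°, and the slot is at (0.521, −0.103) with the box yaw at −14.4°. I'm moving above the key.

```bash
python3 -m crank '[[0.05,0.03,-0.037,0,-0.134],[0.05,0.03,-0.037,0,-0.134],[0.05,0.03,-0.037,0,-0.134],[0.05,0.03,-0.037,0,-0.134],[0.05,0.03,-0.037,0,-0.134],[0.05,0.03,-0.037,0,-0.134],[0.05,0.03,-0.037,0,-0.134],[0.05,0.03,-0.037,-0.03,0],[0.05,0.036,-0.043,-0.03,0],[0.05,0,0,-0.03,0],[0.05,0,0,0,0],[0.05,0,0,0,0]]' 40
cat > st.py <<'E'
from h import *
s=env.sense();m=R.from_rotvec(s['tcp_rot']).as_matrix()
print('t',round(s['clock'],2),'p',s['position'].round(4),'yang',np.degrees(np.arctan2(m[1,1],m[0,1])).round(2),'z',m[:,2].round(4),'F',s['wrist_force'].round(1),'T',s['ft_torque'].round(2),'w',round(s['gripper_width'],4),s['gripper_force'],'q7',s['qpos'][6].round(2))
E
python3 st.py
```

```text
clock: 1.5
position: [0.4772, 0.2627, 0.1513]
tcp_rot: [-1.881, -2.515, 0.001]
wrist_force: [0.1, 0.4, 0.5]
gripper_width: 0.0496
gripper_force: 0.0
t 1.5 p [0.4772 0.2627 0.1513] yang 16.4 z [-1.2e-03 -1.0e-04 -1.0e+00] F [0.1 0.4 0.5] T [-0.    0.03  0.03] w 0.0496 0.0 q7 -0.19
```

```bash
python3 -m crank '[[0.05,0.012,-0.0147,-0.03,0],[0.05,0,0,-0.03,0],[0.05,0,0,-0.03,0],[0.05,0,0,-0.02,0],[0.05,0,0,0,0],[0.05,0,0,0,0]]'
python3 - <<'E'
from h import *
S=snap('scene');T=snap('top')
c=lambda f,x0,y0,x1,y1,k:cv2.resize(f[y0:y1,x0:x1],None,fx=k,fy=k,interpolation=2)[:,:,::-1]
cv2.imwrite('pics/d.png',c(S['frame'],335,195,445,280,7))
E
```

```text
clock: 2.1
position: [0.4904, 0.2489, 0.0428]
tcp_rot: [1.881, 2.516, 0.003]
wrist_force: [0.2, 0.6, 1.2]
gripper_width: 0.0501
gripper_force: 0.0
```

View pics/d.png

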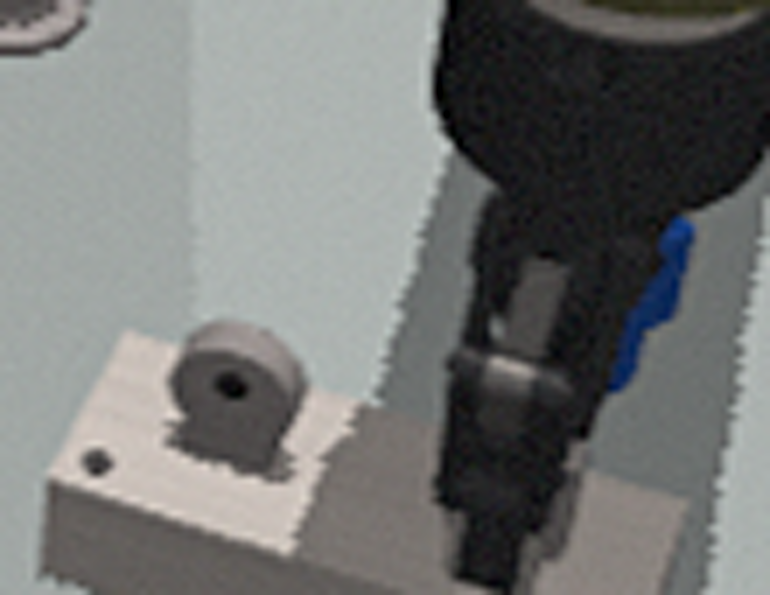

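The fingers straddle the rectangular bow in the middle of the picture and the round key is clear. Closing.

```bash
python3 -m crank '[[0.05,-0.001,-0.001,-0.001,0],[0.03,0,0,0,0],[0.015,0,0,0,0],[0.005,0,0,0,0],[0.005,0,0,0,0],[0.005,0,0,0,0],[0.005,0,0,0,0]]' 80; python3 st.py
```

```text
clock: 2.9
position: [0.4895, 0.2464, 0.0406]
tcp_rot: [1.883, 2.514, 0.002]
wrist_force: [0.3, -0.3, 6.0]
gripper_width: 0.0106
gripper_force: 79.2
t 2.9 p [0.4895 0.2464 0.0406] yang 16.32 z [ 1.1e-03  7.0e-04 -1.0e+00] F [ 0.3 -0.3  6. ] T [ 0.   -0.11 -0.02] w 0.0106 79.16471600532532 q7 -0.1
```

```bash
python3 -m crank '[[0.005,0,0,0.02,0],[0.005,0,0,0.03,0],[0.005,0,0,0.03,0],[0.005,0,0,0.03,0],[0.005,0.003,-0.035,0,0.148],[0.005,0.003,-0.035,0,0.148],[0.005,0.003,-0.035,0,0.148],[0.005,0.003,-0.035,0,0.148],[0.005,0.003,-0.035,0,0.148],[0.005,0.003,-0.035,0,0.148],[0.005,0.003,-0.035,0,0.147],[0.005,0.004,-0.035,0,0],[0.005,0.004,-0.035,0,0],[0.005,0.004,-0.035,0,0],[0.005,0,0,0,0],[0.005,0,0,0,0]]'; python3 st.py
```

```text
clock: 4.5
position: [0.5212, -0.1047, 0.1494]
tcp_rot: [-0.397, -3.115, 0.0]
wrist_force: [-1.0, 1.1, -1.4]
gripper_width: 0.011
gripper_force: 81.6
t 4.5 p [ 0.5212 -0.1047  0.1494] yang 75.49 z [-0.0017 -0.     -1.    ] F [-1.   1.1 -1.4] T [ 0.1  -0.03 -0.03] w 0.011 81.57925128936768 q7 1.57
```

```bash
python3 -m crank '[[0.005,0.0015,0.001,-0.02,0],[0.005,0,0,-0.01,0],[0.005,0,0,0,0],[0.005,0,0,0,0]]'; python3 st.py
python3 - <<'E'
from h import *
S=snap('scene')
print('slot',proj(S,(.5211,-.1032,.074)),'tcp',proj(S,env.sense()['position']))
cv2.imwrite('pics/e.png',cv2.resize(S['frame'][125:205,195:300],None,fx=7,fy=7,interpolation=2)[:,:,::-1])
E
```

```text
clock: 4.9
position: [0.5232, -0.1021, 0.12]
tcp_rot: [-0.391, -3.116, 0.0]
wrist_force: [0.7, 1.3, 0.3]
gripper_width: 0.0107
gripper_force: 81.6
t 4.9 p [ 0.5232 -0.1021  0.12  ] yang 75.69 z [-9.e-04  1.e-04 -1.e+00] F [0.7 1.3 0.3] T [-0.07 -0.02 -0.02] w 0.0107 81.56962752342224 q7 1.58
slot (np.float64(252.87833925831418), np.float64(182.77221052441166)) tcp (np.float64(250.8719947465597), np.float64(164.5774947694671))
```

View pics/e.png

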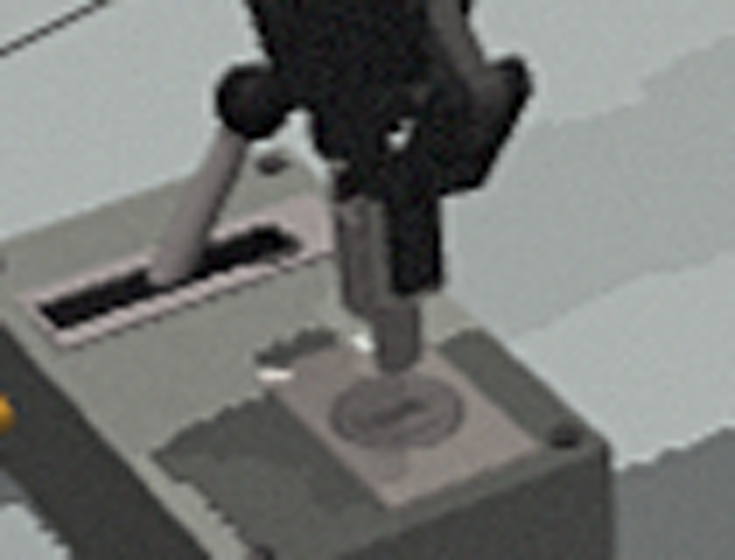

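The blade tip is at about (397,368) in the crop, above the slot at about (402,410) in the crop. Checking the offset numerically.

Run:
```python
from h import *
S=snap('scene')
f=lambda x,y:(195+(x+.5)/7-.5,125+(y+.5)/7-.5)
print('tip',onz(S,*f(397,366),.0894),'slot',onz(S,*f(400,410),.074))
for p in((332,410),(465,410)):print(onz(S,*f(*p),.074))
```

```text
tip [ 0.52314166 -0.10439534  0.0894    ] slot [ 0.52356593 -0.10408689  0.074     ]
[ 0.53663439 -0.1191068   0.074     ]
[ 0.51108473 -0.08974193  0.074     ]
```

```bash
python3 -m crank '[[0.005,-0.0005,-0.001,-0.01,0],[0.005,0,0,-0.005,0],[0.005,0,0,-0.003,0],[0.005,0,0,-0.002,0],[0.005,0,0,0,0]]'; python3 st.py
```

```text
clock: 5.5
position: [0.5227, -0.1038, 0.0997]
tcp_rot: [-0.393, -3.116, 0.0]
wrist_force: [0.9, 0.1, -1.1]
gripper_width: 0.0105
gripper_force: 81.6
t 5.5 p [ 0.5227 -0.1038  0.0997] yang 75.63 z [-6.e-04 -1.e-04 -1.e+00] F [ 0.9  0.1 -1.1] T [-0.03  0.04  0.01] w 0.0105 81.56444191932678 q7 1.59
```

The tip is 5 mm below the face with no force, so it is in the slot. Pushing on.

```bash
python3 -m crank '[[0.005,0,0,-0.004,0],[0.005,0,0,-0.004,0],[0.005,0,0,-0.004,0],[0.005,0,0,-0.002,0],[0.005,0,0,0,0]]'; python3 st.py
```

```text
clock: 6.0
position: [0.5225, -0.1041, 0.0855]
tcp_rot: [-0.393, -3.116, 0.001]
wrist_force: [-1.1, -1.7, -2.8]
gripper_width: 0.011
gripper_force: 81.5
t 6.0 p [ 0.5225 -0.1041  0.0855] yang 75.61 z [-1.1e-03 -4.0e-04 -1.0e+00] F [-1.1 -1.7 -2.8] T [-0.57  0.07  0.  ] w 0.011 81.51322603225708 q7 1.6
```

```bash
python3 -m crank '[[0.005,0,0,-0.003,0],[0.005,0,0,-0.002,0],[0.005,0,0,-0.001,0],[0.005,0,0,-0.001,0],[0.005,0,0,0,0]]'; python3 st.py
```

```text
clock: 6.5
position: [0.523, -0.1042, 0.0795]
tcp_rot: [0.393, 3.117, -0.0]
wrist_force: [-2.4, -3.7, 4.0]
gripper_width: 0.0107
gripper_force: 82.5
t 6.5 p [ 0.523  -0.1042  0.0795] yang 75.62 z [ 2.e-04 -2.e-04 -1.e+00] F [-2.4 -3.7  4. ] T [-0.81  0.64  0.01] w 0.0107 82.46697306632996 q7 1.6
```

```bash
python3 -m crank '[[0.005,0,0,-0.001,0],[0.005,0,0,-0.001,0],[0.005,0,0,0,0]]'; python3 st.py
```

```text
clock: 6.8
position: [0.5231, -0.1042, 0.0792]
tcp_rot: [0.394, 3.116, 0.001]
wrist_force: [-11.1, -1.5, 22.3]
gripper_width: 0.0106
gripper_force: 85.4
t 6.8 p [ 0.5231 -0.1042  0.0792] yang 75.6 z [ 1.e-03  7.e-04 -1.e+00] F [-11.1  -1.5  22.3] T [-0.43  2.38  0.05] w 0.0106 85.38951516151428 q7 1.6
```

The shoulder is home. I'll relax the push and turn clockwise by about 60°.

```bash
python3 -m crank '[[0.005,-0.0005,0,0.0012,0],[0.005,0,0,0,-0.06],[0.005,0,0,0,-0.1],[0.005,-0.0003,-0.0003,0,-0.1],[0.005,-0.0003,-0.0003,0,-0.1],[0.005,-0.0003,-0.0003,0,-0.1],[0.005,0,0,0,0]]'; python3 st.py
```

```text
clock: 7.5
position: [0.5225, -0.1047, 0.0794]
tcp_rot: [1.097, 2.942, 0.001]
wrist_force: [-2.7, -2.1, 9.4]
gripper_width: 0.0104
gripper_force: 83.1
t 7.5 p [ 0.5225 -0.1047  0.0794] yang 49.09 z [ 2.2e-03  1.0e-04 -1.0e+00] F [-2.7 -2.1  9.4] T [-0.59  0.51 -0.02] w 0.0104 83.05750250816345 q7 1.17
```

```bash
python3 -m crank '[[0.005,-0.0003,-0.0003,0,-0.1],[0.005,-0.0003,0,0,-0.1],[0.005,0,0,0,-0.1],[0.005,0,0,0,-0.1],[0.005,0,0,0,-0.1],[0.005,0,0,0,-0.08],[0.005,0,0,0,-0.03],[0.005,0,0,0,0]]'; python3 st.py
```

```text
clock: 8.3
position: [0.5223, -0.1046, 0.0795]
tcp_rot: [1.927, 2.479, 0.003]
wrist_force: [-0.9, -1.6, 8.2]
gripper_width: 0.0107
gripper_force: 82.9
t 8.3 p [ 0.5223 -0.1046  0.0795] yang 14.29 z [ 2.8e-03  4.0e-04 -1.0e+00] F [-0.9 -1.6  8.2] T [-0.4   0.18 -0.02] w 0.0107 82.92921781539917 q7 0.61
```

```bash
python3 -m crank '[[0.005,0,0,0,-0.05],[0.005,0,0,0,-0.05],[0.005,0,0,0,-0.05],[0.005,0,0,0,0]]'; python3 st.py
```

```text
clock: 8.7
position: [0.5223, -0.1046, 0.0794]
tcp_rot: [2.108, 2.328, 0.003]
wrist_force: [-1.4, -2.2, 8.7]
gripper_width: 0.0109
gripper_force: 83.0
t 8.7 p [ 0.5223 -0.1046  0.0794] yang 5.68 z [ 2.7e-03  5.0e-04 -1.0e+00] F [-1.4 -2.2  8.7] T [-0.36  0.24  0.09] w 0.0109 82.99609065055847 q7 0.48
```

```bash
python3 -m crank '[[0.005,0,0,0,-0.04],[0.005,0,0,0,-0.04],[0.005,0,0,0,-0.02],[0.005,0,0,0,0]]'; python3 st.py
```

```text
clock: 9.1
position: [0.5222, -0.1047, 0.0795]
tcp_rot: [2.219, 2.221, 0.003]
wrist_force: [-1.5, -1.9, 8.4]
gripper_width: 0.0108
gripper_force: 83.2
t 9.1 p [ 0.5222 -0.1047  0.0795] yang 0.05 z [ 2.6e-03  2.0e-04 -1.0e+00] F [-1.5 -1.9  8.4] T [-0.46  0.31  0.55] w 0.0108 83.20961952209473 q7 0.39
```

A stop torque of 0.55 N·m means the barrel is at its ON stop. I'll relax the twist, release, rise and look.

```bash
python3 -m crank '[[0.005,0,0,0,0.04],[0.005,0,0,0.0005,0.04],[0.005,0,0,0,0],[0.05,0,0,0,0],[0.05,0,0,0,0],[0.05,0,0,0,0],[0.05,0,0,0.03,0],[0.05,0,0,0.04,0],[0.05,0,0,0.04,0],[0.05,0,0.04,0.02,0],[0.05,0,0.05,0,0],[0.05,0,0.05,0,0],[0.05,0,0.05,0,0],[0.05,0,0,0,0]]'; python3 st.py
python3 - <<'E'
from h import *
S=snap('scene');T=snap('top')
c=lambda f,x0,y0,x1,y1,k:cv2.resize(f[y0:y1,x0:x1],None,fx=k,fy=k,interpolation=2)[:,:,::-1]
a=c(S['frame'],185,130,285,240,5);b=c(T['frame'],305,180,445,285,3)
o=np.zeros((600,800,3),np.uint8);o[:a.shape[0],:500]=a[:,:500];o[:b.shape[0],500:800]=b[:,:300]
cv2.imwrite('pics/f.png',o)
E
```

```text
clock: 10.5
position: [0.5196, 0.0944, 0.2079]
tcp_rot: [-2.114, -2.319, -0.001]
wrist_force: [0.6, -0.1, -0.3]
gripper_width: 0.05
gripper_force: 0.0
t 10.5 p [0.5196 0.0944 0.2079] yang 5.29 z [-0.002   0.0027 -1.    ] F [ 0.6 -0.1 -0.3] T [ 0.02 -0.01  0.03] w 0.05 0.0 q7 -0.03
```

View pics/f.png

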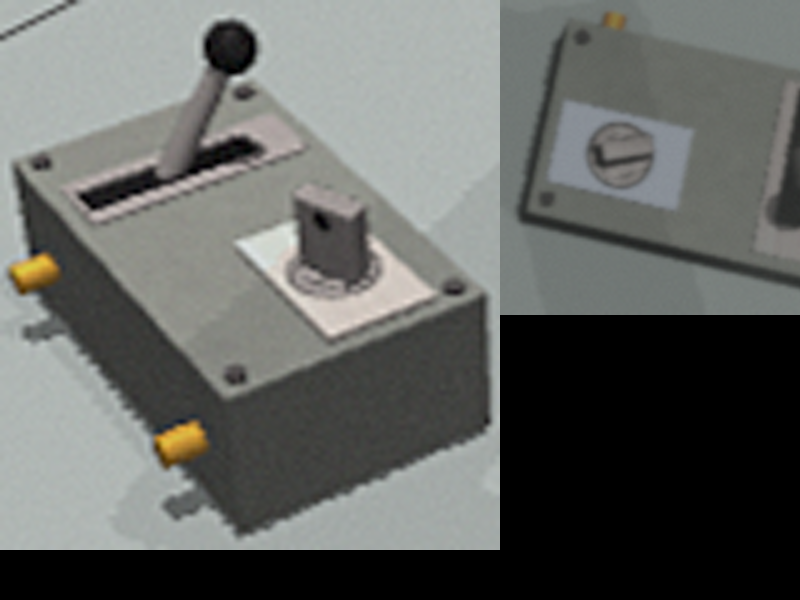

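The key is home in the lock with its shoulder on the face and turned about 60°. The lever still leans to OFF, with its ball at about (230,46) in the crop. Next I'll go behind the ball with the fingers shut.

```bash
python3 -m crank '[[0,-0.0087,-0.0315,0,0.136],[0,-0.0087,-0.0315,0,0.136],[0,-0.0087,-0.0315,0,0.136],[0,-0.0087,-0.0315,0,0.136],[0,-0.0087,-0.0315,0,0.136],[0,-0.0087,-0.0315,0,0.136],[0,-0.0087,-0.0315,0,0.136],[0,-0.0087,-0.0315,0,0.136],[0,-0.0087,-0.0315,0,0.136],[0,0,0,0,0],[0,0,0,0,0]]'; python3 st.py
```

```text
clock: 11.7
position: [0.4414, -0.2005, 0.2087]
tcp_rot: [-0.428, -3.112, -0.0]
wrist_force: [0.0, 0.6, -0.1]
gripper_width: 0.0001
gripper_force: 0.0
t 11.7 p [ 0.4414 -0.2005  0.2087] yang 74.34 z [-2.e-04  1.e-04 -1.e+00] F [ 0.   0.6 -0.1] T [-0.03  0.04  0.02] w 0.0001 0.0 q7 1.74
```

```bash
python3 -m crank '[[0,0,0.011,-0.03,0.02],[0,0,0,-0.04,0],[0,0,0,-0.03,0],[0,0,0,0,0],[0,0.0097,-0.0025,0,0],[0,0.0097,-0.0025,0,0],[0,0.0097,-0.0025,0,0],[0,0,0,0,0]]'; python3 st.py
```

```text
clock: 12.5
position: [0.4735, -0.1957, 0.11]
tcp_rot: [0.387, 3.116, -0.001]
wrist_force: [-2.5, 2.2, -2.2]
gripper_width: -0.0002
gripper_force: 1.7
t 12.5 p [ 0.4735 -0.1957  0.11  ] yang 75.86 z [ 1.2e-03 -9.0e-04 -1.0e+00] F [-2.5  2.2 -2.2] T [0.22 0.65 0.01] w -0.0002 1.6652297973632812 q7 1.85
```

```bash
python3 -m crank '[[0,0.0097,-0.0025,0,0],[0,0.0097,-0.0025,0,0],[0,0,0,0,0]]'; python3 st.py
```

```text
clock: 12.8
position: [0.4929, -0.2004, 0.1097]
tcp_rot: [0.386, 3.116, -0.001]
wrist_force: [-0.5, 0.2, 0.1]
gripper_width: 0.0001
gripper_force: 0.4
t 12.8 p [ 0.4929 -0.2004  0.1097] yang 75.88 z [ 0.002  -0.0011 -1.    ] F [-0.5  0.2  0.1] T [ 0.03  0.07 -0.01] w 0.0001 0.35540470853447914 q7 1.87
```

```bash
python3 -m crank '[[0,0.0097,-0.0025,0,0],[0,0.0097,-0.0025,0,0],[0,0.0097,-0.0025,0,0],[0,0.0097,-0.0025,0,0],[0,0.005,-0.0013,0,0],[0,0,0,0,0]]'; python3 st.py
python3 - <<'E'
from h import *
S=snap('scene')
cv2.imwrite('pics/g.png',cv2.resize(S['frame'][110:240,175:305],None,fx=4,fy=4,interpolation=2)[:,:,::-1])
E
```

```text
clock: 13.4
position: [0.5357, -0.2115, 0.1086]
tcp_rot: [0.386, 3.118, -0.001]
wrist_force: [0.3, -0.7, 0.3]
gripper_width: 0.0001
gripper_force: 0.0
t 13.4 p [ 0.5357 -0.2115  0.1086] yang 75.88 z [-1.e-04 -6.e-04 -1.e+00] F [ 0.3 -0.7  0.3] T [-0.06 -0.   -0.  ] w 0.0001 0.0 q7 1.89
```

View pics/g.png

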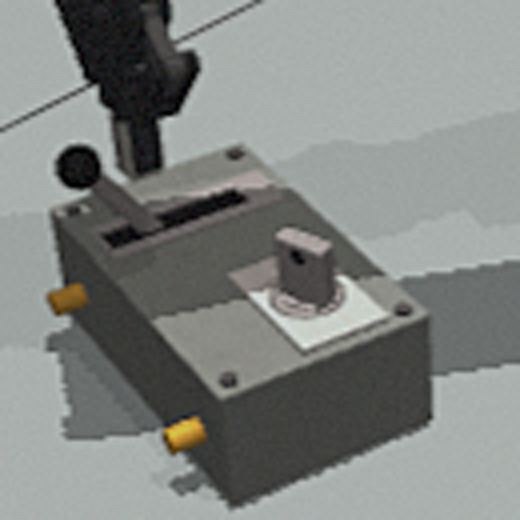

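The lever has snapped over, with its ball at (78,166) in the crop and the fingers clear behind it. The key is still home. Backing off and checking.

```bash
python3 -m crank '[[0,-0.02,0.005,0,0],[0,-0.02,0.005,0.03,0],[0,-0.01,0.02,0.04,0],[0,0,0.04,0.04,0],[0,0,0.04,0,0],[0,0,0.05,0,0],[0,0,0.05,0,0],[0,0,0.05,0,0],[0,0,0.05,0,0],[0,0,0,0,0],[0,0,0,0,0]]'; python3 st.py
python3 - <<'E'
from h import *
S=snap('scene');T=snap('top')
print('expected ball', proj(S,(.5651,-.2211,.122)),proj(T,(.5651,-.2211,.122)))
for s,p in((S,(.5651,-.2211,.122)),(T,(.5651,-.2211,.122))):
    u,v=map(int,proj(s,p)); m=(s['frame'].max(2)<50).astype(np.uint8); k=np.zeros_like(m);k[v-12:v+13,u-12:u+13]=m[v-12:v+13,u-12:u+13]
    print(cv2.connectedComponentsWithStats(k)[2:])
c=lambda f,x0,y0,x1,y1,k:cv2.resize(f[y0:y1,x0:x1],None,fx=k,fy=k,interpolation=2)[:,:,::-1]
a=c(S['frame'],175,120,305,240,3);b=c(T['frame'],305,170,445,290,3)
cv2.imwrite('pics/h.png',np.hstack([a,b]))
E
```

```text
clock: 14.55
position: [0.4844, 0.0951, 0.2139]
tcp_rot: [-0.382, -3.118, 0.001]
wrist_force: [0.1, -1.3, 0.2]
gripper_width: 0.0002
gripper_force: 0.0
t 14.55 p [0.4844 0.0951 0.2139] yang 76.04 z [-6.e-04 -4.e-04 -1.e+00] F [ 0.1 -1.3  0.2] T [-0.08 -0.05  0.02] w 0.0002 0.0 q7 1.13
expected ball (np.float64(195.99872520567612), np.float64(151.2488938227026)) (np.float64(417.44620259309215), np.float64(200.02719405767982))
(array([[     0,      0,    560,    420, 235113],
       [   189,    147,     11,     10,     85],
       [   192,    163,      1,      1,      1],
       [   194,    162,      1,      1,      1]], dtype=int32), array([[279.53151463, 209.52131954],
       [194.36470588, 151.63529412],
       [192.        , 163.        ],
       [194.        , 162.        ]]))
(array([[     0,      0,    560,    420, 235065],
       [   412,    194,     12,     13,    125],
       [   405,    210,      4,      3,     10]], dtype=int32), array([[279.42133027, 209.5049582 ],
       [417.28      , 200.04      ],
       [406.5       , 211.2       ]]))
```

View pics/h.png

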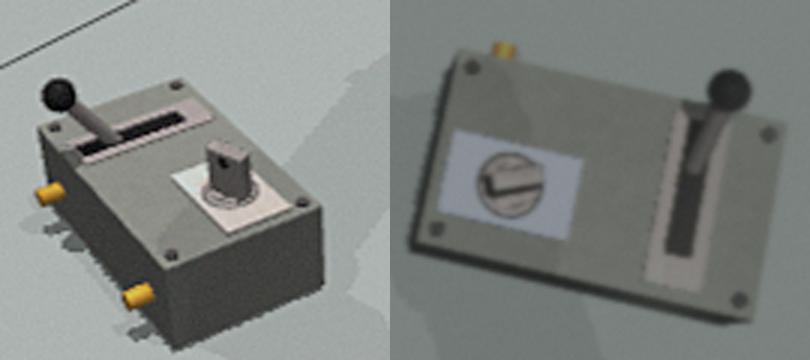

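The ball is within 2 px of its computed ON position in both views, and the key stands home and turned. Handing in.

```bash
python3 -c "from rig import env; print(env.sign_off())"
```

```text
the job is handed in; nothing more can be done
None
```

The job is handed in: the rectangular key is fully home in the lock and turned to its ON stop, the lever is at ON, and the round key, well plate and fitting were left alone (about 15 s of the 72 s used).

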